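Sort spring plungers by feel and rack them

TASK

The three spring plungers on the bench look alike but have a soft, a medium and a stiff spring; only pressing the nose against the upright face of the steel angle plate tells them apart, so find out that way, gently. Then lay them in the stepped rack, each level in the V notches with its hexagons outside the rails: the softest on the lowest step, the medium one on the middle step, the stiffest on the highest. Leave the V-block beside them and the connector load where they are.

Things in the scene. Friction and masses are not known exactly. Their poses are not given: they have to be found in the camera images.
- plunger_1_mid (a point): One of three spring plungers that look alike. Round body 25 mm across, 70 mm long between two hexagons (32 mm across flats, 8 mm thick, outer faces 43 mm from the middle); at one end a steel nose pin 12 mm across, tip 66 mm from the middle. Point: middle of the body on its axis, 16 mm above the bench as it lies; x along the axis to the nose, z up. About 0.25 kg.
- plunger_2_mid (a point): A second plunger, same shape and axes as plunger_1_mid. In all three the nose slides up to 10 mm into the body against a spring: soft 0.4 N per mm (1.4 N at first touch, 5.4 N fully in), medium 0.85 N per mm (3 to 11.5 N), stiff 1.8 N per mm (6.3 to 24 N). Which has which spring cannot be seen, and they lie in any order. More than 80 N spoils one.
- plunger_3_mid (a point): A third plunger, same shape and axes as plunger_1_mid; its spring is another of the three (there is one soft, one medium and one stiff).
- plate_face (a point): Steel angle plate fixed to the bench: upright working face 110 mm wide, 76 mm high, 14 mm thick, with a base and two webs behind it. Point: on the working face, on its middle line, 50 mm above the bench; x points into the face (a plunger pressed squarely against it has its nose along x), y along the face, z up. The middle 56 mm of the face is solid, with a slot down each side of that.
- seat_low (a point): Seat on the lowest step of the rack. Point: where the middle of a seated plunger lies, on its axis, 40 mm above the bench; x along a seated plunger's axis (its nose may lie at either end), y from the low to the high step, z up. The rack: base plate 72 x 188 x 8 mm, fixed to the bench, with two upright stepped rails; the three seats are 60 mm apart along y.
- seat_middle (a point): Seat on the middle step, 57 mm above the bench, same axes as seat_low. At each seat both rails have a 90 degree V notch for the round body, its flanks as high as this point and 18 mm to either side. Rails are 6 mm thick, their middles 21.5 mm either side of this point along x: 37 mm free between them for the fingers; a plunger's hexagons hang outside them with 10 mm play each way.
- seat_high (a point): Seat on the highest step, 74 mm above the bench, same axes and notches as the others. A plunger forced onto the rack with more than 100 N, or dropped more than about 20 mm anywhere, is spoiled.
- v_block_2: Bystander: a steel V-block, 45 x 50 x 40 mm, standing on the bench among the plungers; origin under its middle.
- load_716: Bystander: a stubby round coaxial load, 34 mm in diameter and 32 mm tall, standing on the bench; origin under its middle.

How it is judged (in metres and radians):
On the way:
1. a plunger's nose is pressed against the angle plate (contact force between any of plunger_1, plunger_2, plunger_3 and angle_plate above 1.5 N), for 0.1 s.
At the end, for the whole second after the job is handed in: The soft plunger lies on the lowest step of the rack, the medium on the middle step and the stiff on the highest: each plunger's middle within 12 mm of its seat point and its axis within 0.06 rad of the seat's (distance between soft_plunger and seat_low below 0.012 m and angle between the x axis of soft_plunger and the x axis of seat_low, either way round below 0.06 rad and distance between medium_plunger and seat_middle below 0.012 m and angle between the x axis of medium_plunger and the x axis of seat_middle, either way round below 0.06 rad and distance between stiff_plunger and seat_high below 0.012 m and angle between the x axis of stiff_plunger and the x axis of seat_high, either way round below 0.06 rad); the robot touches nothing.
It fails at once if a plunger is pressed against the angle plate with more than 80 N (contact force between any of plunger_1, plunger_2, plunger_3 and angle_plate above 80 N).
It fails at once if a plunger is forced onto the rack with more than 100 N (contact force between any of plunger_1, plunger_2, plunger_3 and rack above 100 N).
It fails at once if a plunger is dropped: it falls freely, more than about 20 mm ((linear speed of plunger_1 above 0.6 m/s and contact force between the fingers and plunger_1 below 0.05 N) or (linear speed of plunger_2 above 0.6 m/s and contact force between the fingers and plunger_2 below 0.05 N) or (linear speed of plunger_3 above 0.6 m/s and contact force between the fingers and plunger_3 below 0.05 N)).
It fails at once if the V-block or the load is pushed more than 30 mm from its place (distance of any of v_block_2, load_716 from where it was at the start of the episode above 0.03 m).
It also fails if it takes over 72 s, if anything falls off the work surface, if the arm or the gripper's body presses on something with over 40 N, if the wrist force passes 120 N, or if a joint passes its speed limit or range.

ROBOT

A 7-joint arm with a two-finger parallel gripper is mounted at the origin on a cart in front of the work surface, level with it; the furniture and walls round the work are solid. World frame = base frame: x ahead of the robot, y to its left, z up, the work surface at z = 0. Lengths are in mm, angles in rad, forces in N, time in s.
With the tool pointing down it reaches from about 400 to 875 mm from the base axis. Payload 4.4 kg.
Tool frame: the origin (TCP) lies between the finger pads; the fingertips stand 14 mm ahead of it and the grasp point (between the pads) lies 5 mm behind it; z points along the fingers, y is the direction in which the jaws open and shut (so a half turn about z gives the same grasp; the last joint's range is limited). The gripper opens to 85 mm and grips with 20 to 120 N. Pads are 22 mm wide; open, the fingers measure 114 mm over their backs; the gripper's body (76 mm by 85 mm) begins 54 mm behind the grasp point. The pads swing forward as they close: fully open they stand 13 mm farther back than shut.
Start: joints at [-1.352, 0.628, 0.038, 1.517, -0.027, 0.996, -0.02], TCP at [182.604, 623.838, 245.313] pointing down, gripper open.
Joint ranges: [-3.06, 3.06], [-0.37, 2.12], [-1.25, 1.32], [0.18, 2.47], [-1.1, 4.24], [0.23, 1.98], [-2.94, 2.94]. Speed limits (rad/s): [2.57, 2.57, 3.14, 3.14, 3.14, 3.14, 3.14].

INTERFACE

Orientations are given as a unit quaternion [x, y, z, w].
In Python, from station import ctrl gives the robot as it stands.
- The arm moves only by the tool arm_command, never from a script. Its argument "increments" is one flat list of numbers, 7 for each row, row after row: the turn, a rotation vector about the tool's x, y, z in degrees, then the shift along the tool's x, y, z in m, then the closure, from -1 (fully open) to 1 (shut). A call has 1 to 20 rows; each row is the pose to reach, as a shift and turn from the pose commanded when the call began, along the tool's axes at that moment; what a row does not reach only later rows make up. A row lasts 1/8 s, in which the tool goes at most 62.5 mm and 10.7 degrees, less where a joint would pass 70% of its speed; a pose out of reach is approached as far as the arm can. A call with a gripper value outside its range is refused whole. The fingers move at their own pace and stop on an object; "newtons" is the grip in N (left out, the last holds). Time passes only in rows, so rows that repeat a pose let the fingers close. It gives the time, the measured TCP pose, the force and the opening at its end, in the units of the state.
- ctrl.state(): the state, without advancing time (a new reading comes with each control period).
- ctrl.snapshot(name): name is "scene" or "top" or "wrist"; returns a dict with "image" (420x560x3 uint8, red, green, blue), "fovy" (degrees; the focal length in pixels is half the picture's height over the tangent of half this angle, whatever the lens; pixels are square), "cx", "cy" (the principal point, pixels), "D" ([k1, k2, p1, p2, k3] as OpenCV has them; the pictures are not rectified), "R" (3x3) and "t" (3): a world point X has camera coordinates R X + t; the wrist camera has in their place "T_tool_cam" (4x4, takes a point from camera to tool coordinates, whose origin is the TCP and whose axes are the flange's). Camera axes: x right, y down, z forward; pixel columns grow to the right and rows downward; lengths in mm; the calibration is good to about 2 mm. A picture is of the moment at which its call begins: read the wrist's pose just before it. There is no depth.
- ctrl.finish_job(): hands the job in, once; it reports no verdict.
Trained networks look in the newest picture that a camera, given by its name, has taken for a name from the list of things; names that differ only in an ending like _2 or _b are one class to them, and where a whole thing is asked for, a point or a joint stands for the part that bears it (a point fixed in the world has none). Each returns a list of dicts, best first, with "score" (0 to 1); they miss things now and then, are a little off and sometimes report something else, mostly with a low value. They report only what shows in the picture. A call takes as long as a camera call.
- ctrl.masks_of(camera, target): "pixels" (420x560 bool, what is visible of it).
- ctrl.place_of(camera, target): "position" ([x, y, z] in mm, in the coordinates of the camera as it stood for that picture, good to about 4 mm: a listed point, or the origin of a listed thing).
The state is a dict: "clock": time; "q": joint angles; "dq": joint speeds; "tau": joint torques, N m; "eef_pos": TCP position; "tool_rot": TCP orientation; "contact_force": force on the tool from outside, world axes, zero at the start; "moment": the same for the moment, N m; "width": finger opening in mm.
Only numpy, scipy, OpenCV 4.12 (cv2) and the standard library are available. Lean on these libraries where they do the work, as an engineer would, in place of code of your own. Each camera call takes 0.05 s, during which the arm holds its last target.

## Working session

There is one attempt and no reset: what is moved stays moved. The work goes in short steps, Python scripts to look and compute and a tool call to move; the robot and the scene stay as the last step left them, time stands still between calls to the robot, and variables do not carry over. Pictures are saved under pics/ and viewed, and the job is handed in when it is done.

Besides the shell and the picture viewer there is one more tool, called after "Call:" as name(argument=value, ...) on one line, values as JSON. arm_command: Moves the arm, as the interface text tells. Its arguments: {"type":"object","properties":{"increments":{"type":"array","items":{"type":"number"}},"newtons":{"type":"number"}},"required":["increments"]}

```bash
ls; mkdir -p pics
cat > h.py <<'E'
import numpy as np, cv2
from scipy.spatial.transform import Rotation as Ro
from station import ctrl
def snap(n,f=None):
    s=ctrl.snapshot(n)
    if f: cv2.imwrite('pics/'+f,cv2.cvtColor(s['image'],cv2.COLOR_RGB2BGR))
    return s
def K(s):
    f=210/np.tan(np.radians(s['fovy'])/2)
    return np.array([[f,0,s['cx']],[0,f,s['cy']],[0,0,1]])
def Rt(s,st=None):
    if 'R' in s: return np.array(s['R']),np.array(s['t'])
    T=np.eye(4);T[:3,:3]=Ro.from_quat(st['tool_rot']).as_matrix();T[:3,3]=st['eef_pos']
    M=np.linalg.inv(T@np.array(s['T_tool_cam']));return M[:3,:3],M[:3,3]
def pix2z(s,px,z,st=None):
    R,t=Rt(s,st)
    u=cv2.undistortPoints(np.array(px,float).reshape(-1,1,2),K(s),np.array(s['D'],float)).reshape(-1,2)
    d=np.c_[u,np.ones(len(u))]@R; c=-R.T@t
    return c+d*((np.broadcast_to(z,len(u))-c[2])/d[:,2])[:,None]
def proj(s,X,st=None):
    R,t=Rt(s,st)
    return cv2.projectPoints(np.array(X,float).reshape(-1,1,3),cv2.Rodrigues(R)[0],t,K(s),np.array(s['D'],float))[0].reshape(-1,2)
def c2w(s,p,st=None):
    R,t=Rt(s,st); return R.T@(np.array(p)-t)
E
python3 - <<'E'
from h import *
st=ctrl.state();print(st)
for n in ['scene','top','wrist']:
    s=snap(n,n+'0.png');print(n,s['fovy'],s['cx'],s['cy'])
    for k in ['plunger_1_mid','plate_face','seat_low','seat_middle','seat_high','v_block_2','load_716']:
        for d in ctrl.place_of(n,k):
            print(n,k,round(d['score'],2),c2w(s,d['position'],st).round(0))
E
```

```text
pics
{'clock': 0.0, 'q': array([-1.35178274,  0.62932798,  0.03841504,  1.51837482, -0.0269694 ,
        0.9963089 , -0.02      ]), 'dq': array([ 0.00080936,  0.0002818 ,  0.00130162, -0.00052439,  0.00019108,
        0.0002721 ,  0.00122245]), 'tau': array([-1.84781607e-04, -5.63406944e+01,  1.22622807e+00, -1.93447387e+01,
        1.09674680e-02,  1.05470579e-02, -3.89561706e-06]), 'eef_pos': array([182.4315947 , 623.24409937, 244.39816747]), 'tool_rot': array([ 1.41906950e-01,  9.89879545e-01, -9.43527309e-04, -1.17961171e-04]), 'contact_force': array([1.00198304, 0.19787648, 0.04314618]), 'moment': array([ 0.02920843,  0.01919701, -0.00989279]), 'width': 85.69217030071438}
scene 49.54757521012266 289.4222657215385 214.22150834475698
scene plunger_1_mid 0.78 [443. 338.  20.]
scene plate_face 0.6 [450. 453.  50.]
scene seat_low 0.63 [637. 199.  44.]
scene seat_middle 0.73 [341. 303.   0.]
scene seat_middle 0.72 [633. 257.  59.]
scene seat_high 0.7 [617. 314.  75.]
scene v_block_2 0.68 [340. 303.   2.]
scene v_block_2 0.35 [510. 219.  18.]
scene load_716 0.74 [536. 328.   1.]
top 48.76089249557742 273.5452459243989 205.6971192104814
top plunger_1_mid 0.7 [443. 335.  16.]
top plate_face 0.9 [450. 454.  49.]
top seat_low 0.79 [646. 206.  40.]
top seat_middle 0.16 [538. 329.   1.]
top seat_high 0.85 [616. 321.  73.]
top v_block_2 0.61 [333. 304.  -0.]
top v_block_2 0.37 [539. 331.  -1.]
top v_block_2 0.3 [614. 320.  72.]
top load_716 0.75 [538. 331.   2.]
wrist 64.9312788404349 277.33169986233344 205.91415085653625
```

View pics/scene0.png

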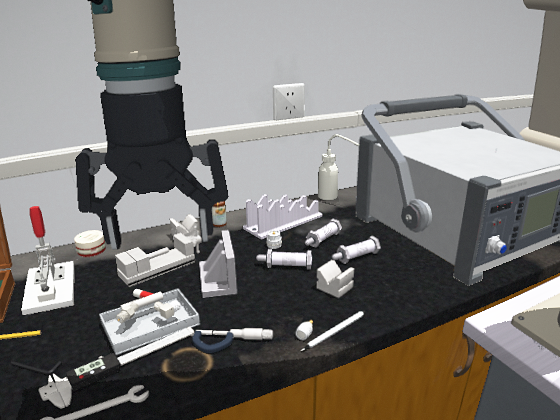

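View pics/top0.png

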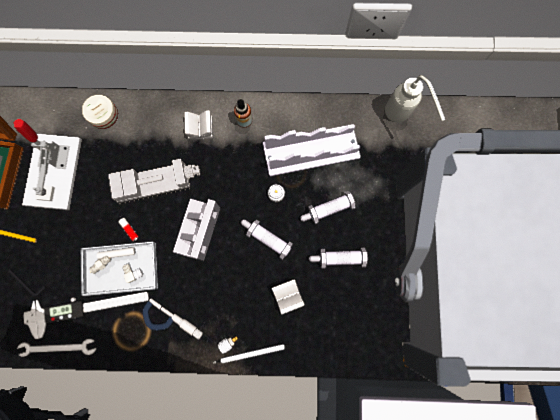

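Run:
```python
from h import *
s=snap('top')
for k in ['plunger_1_mid','plunger_2_mid','plunger_3_mid']:
    for n in ['top','scene']:
        for d in ctrl.masks_of(n,k):
            m=d['pixels']; ys,xs=np.nonzero(m)
            c=cv2.minAreaRect(np.c_[xs,ys].astype(np.float32)); print(n,k,round(d['score'],2),m.sum(),c)
```

```text
top plunger_1_mid 0.81 662 ((265.0305480957031, 235.9765625), (55.47062683105469, 17.46703338623047), 34.07719421386719)
scene plunger_1_mid 0.93 704 ((283.56170654296875, 258.7347106933594), (55.324462890625, 18.12479019165039), 2.7927021980285645)
top plunger_2_mid 0.92 709 ((338.13592529296875, 257.71820068359375), (17.128602981567383, 56.32963562011719), 87.1375961303711)
scene plunger_2_mid 0.88 557 ((355.7262268066406, 249.6334991455078), (16.74955177307129, 45.87628173828125), 70.34617614746094)
top plunger_3_mid 0.63 675 ((326.96112060546875, 208.1374053955078), (17.457763671875, 55.529212951660156), 67.93209838867188)
scene plunger_3_mid 0.86 504 ((321.9999694824219, 233.4999542236328), (15.808956146240234, 41.047813415527344), 56.3099365234375)
```

Run:
```python
import cv2
a=cv2.imread('pics/top0.png')
cv2.imwrite('pics/crop_a.png',cv2.resize(a[175:280,230:380],None,fx=5,fy=5,interpolation=cv2.INTER_CUBIC))
cv2.imwrite('pics/crop_b.png',cv2.resize(a[115:275,165:365],None,fx=4,fy=3.75,interpolation=cv2.INTER_CUBIC))
```

```text
(no output)
```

View pics/crop_a.png

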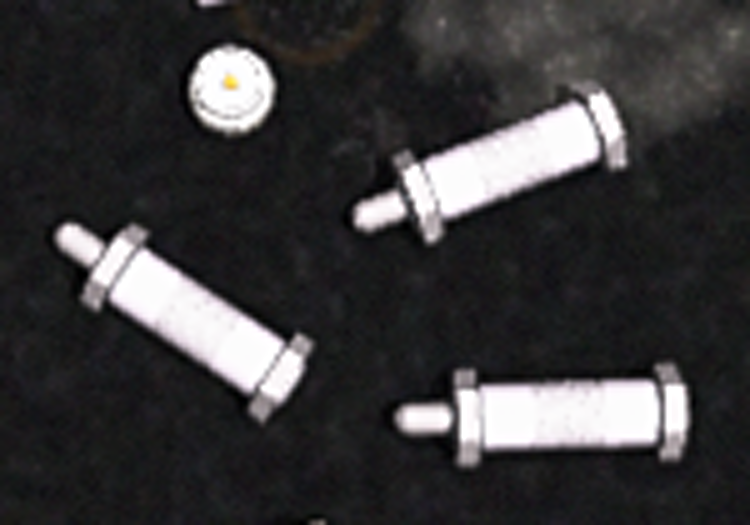

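View pics/crop_b.png

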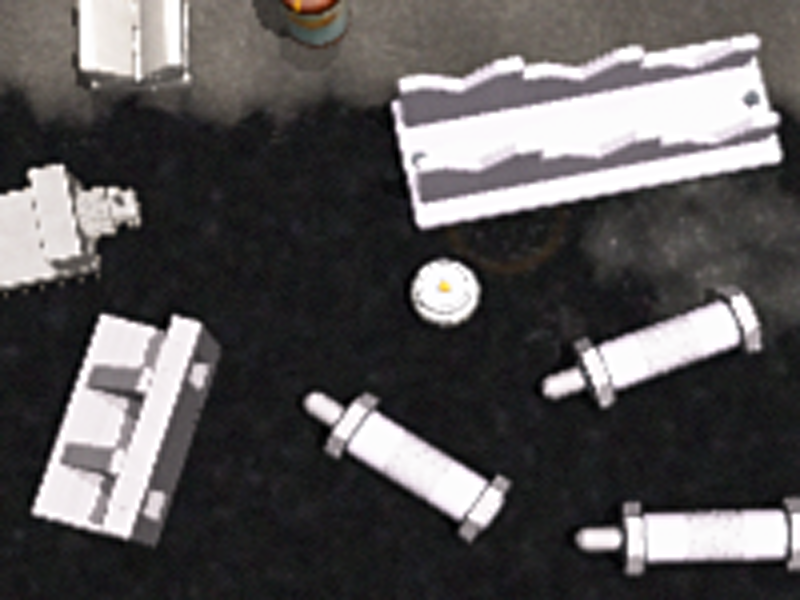

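Run:
```python
from h import *
s=snap('top'); s2=snap('scene')
R,t=Rt(s);print('cam',-R.T@t, R[2])
ca=lambda p:[(x/5+230-.4,y/5+175-.4) for x,y in p]
cb=lambda p:[(x/4+165-.4,y/3.75+115-.4) for x,y in p]
pf=pix2z(s,cb([(200,322),(133,540)]),76);print('face top',pf.round(1),np.linalg.norm(pf[0]-pf[1]))
pf=pix2z(s,cb([(220,350),(155,545)]),0);print('face bot',pf.round(1),np.linalg.norm(pf[0]-pf[1]))
rk=pix2z(s,cb([(418,228),(780,160),]),8);print('rack',rk.round(1),np.linalg.norm(rk[0]-rk[1]))
for n,P in dict(A=[(58,235),(92,283),(120,247),(262,393),(302,365)],B=[(398,418),(466,418),(676,412)],C=[(357,217),(420,197),(610,125)]).items():
    print(n,pix2z(s,ca(P),16).round(1).tolist())
for k in ['plunger_1_mid','plunger_2_mid','plunger_3_mid','plate_face','seat_low','seat_middle','seat_high']:
    for n,ss in [('top',s),('scene',s2)]:
        for d in ctrl.place_of(n,k): print(n,k,round(d['score'],2),c2w(ss,d['position']).round(0))
```

```text
cam [346.30560444 316.27467546 916.32393356] [ 0.17681251  0.01834219 -0.98407363]
face top [[504.4 441.2  76. ]
 [396.6 466.2  76. ]] 110.59017008851762
face bot [[503.6 441.7   0. ]
 [398.9 468.7   0. ]] 108.22002551469822
rack [[571.3 343.9   8. ]
 [613.5 161.8   8. ]] 186.87418482461783
A [[474.7, 395.7, 16.0], [456.1, 381.6, 16.0], [470.6, 371.2, 16.0], [415.0, 314.1, 16.0], [426.2, 298.8, 16.0]]
B [[406.7, 261.3, 16.0], [407.5, 235.1, 16.0], [411.9, 154.2, 16.0]]
C [[484.9, 278.5, 16.0], [493.5, 253.9, 16.0], [524.2, 179.3, 16.0]]
top plunger_1_mid 0.79 [444. 335.  18.]
scene plunger_1_mid 0.86 [444. 336.  19.]
top plunger_2_mid 0.82 [409. 200.  11.]
top plunger_2_mid 0.61 [451. 452.  52.]
scene plunger_2_mid 0.92 [411. 197.  15.]
scene plunger_2_mid 0.66 [514. 222.  17.]
top plunger_3_mid 0.67 [510. 214.  16.]
scene plunger_3_mid 0.66 [512. 217.  17.]
top plate_face 0.74 [451. 455.  50.]
scene plate_face 0.91 [453. 454.  51.]
top seat_low 0.85 [646. 205.  41.]
top seat_low 0.69 [452. 456.  48.]
top seat_low 0.57 [335. 307.   3.]
scene seat_low 0.57 [339. 301.   3.]
scene seat_low 0.55 [639. 197.  42.]
top seat_middle 0.77 [629. 258.  58.]
scene seat_middle 0.67 [629. 260.  58.]
top seat_high 0.76 [614. 320.  72.]
```

```bash
cat >> h.py <<'E'
import json,os
def load():
    return json.load(open('cmd.json')) if os.path.exists('cmd.json') else dict(p=[182.604,623.838,245.313],yaw=2*np.arctan2(0.989879545,0.14190695))
def axes(yaw):
    x=np.array([np.cos(yaw),np.sin(yaw),0]);z=np.array([0,0,-1.]);return np.c_[x,np.cross(z,x),z]
def chk():
    c=load();st=ctrl.state();A=Ro.from_quat(st['tool_rot']).as_matrix()
    y=np.arctan2(A[1,0],A[0,0])
    print('t',round(st['clock'],2),'meas',np.round(st['eef_pos'],1),'yaw',round(y,3),'cmd',np.round(c['p'],1),round(c['yaw'],3),'F',np.round(st['contact_force'],2),'w',round(st['width'],1),'q',np.round(st['q'],2),'zt',A[:,2].round(3)); return st
def row(p,yaw,save=True):
    "row to reach world TCP p, yaw; saves the commanded pose"
    c=load();A=axes(c['yaw'])
    d=np.round(A.T@(np.array(p,float)-c['p'])/1000,4)
    dy=(yaw-c['yaw']+np.pi)%(2*np.pi)-np.pi
    a=np.round(-np.degrees(dy),1)
    print('ROW 0,0,%g,%g,%g,%g  n>=%d'%(a,*d,max(np.ceil(np.linalg.norm(d)/.0625),np.ceil(abs(a)/10.7))))
    if save: json.dump(dict(p=(A@d*1000+c['p']).tolist(),yaw=c['yaw']-np.radians(a)),open('cmd.json','w'))
E
python3 - <<'E'
from h import *
s=snap('wrist');print(np.array(s['T_tool_cam']).round(3))
chk()
row([560,262,340],1.8)
E
```

```text
[[-0.00000e+00 -9.66000e-01 -2.59000e-01  6.37530e+01]
 [ 1.00000e+00  0.00000e+00 -1.00000e-03 -1.43800e+00]
 [ 1.00000e-03 -2.59000e-01  9.66000e-01 -1.28401e+02]
 [ 0.00000e+00  0.00000e+00  0.00000e+00  1.00000e+00]]
t 2.4 meas [182.6 623.8 245.3] yaw 2.857 cmd [182.6 623.8 245.3] 2.857 F [-0.11  0.53 -0.88] w 85.6 q [-1.35  0.63  0.04  1.52 -0.03  1.   -0.02] zt [-0.  0. -1.]
ROW 0,0,60.6,-0.4639,-0.2412,-0.0947  n>=9
```

```bash
rm cmd.json
python3 - <<'E'
from h import *
row([550,300,340],1.8)
E
```

```text
ROW 0,0,60.6,-0.4436,-0.2076,-0.0947  n>=8
```

Call:
arm_command(increments=[0,0,60.6,-0.4436,-0.2076,-0.0947,-1,0,0,60.6,-0.4436,-0.2076,-0.0947,-1,0,0,60.6,-0.4436,-0.2076,-0.0947,-1,0,0,60.6,-0.4436,-0.2076,-0.0947,-1,0,0,60.6,-0.4436,-0.2076,-0.0947,-1,0,0,60.6,-0.4436,-0.2076,-0.0947,-1,0,0,60.6,-0.4436,-0.2076,-0.0947,-1,0,0,60.6,-0.4436,-0.2076,-0.0947,-1,0,0,60.6,-0.4436,-0.2076,-0.0947,-1,0,0,60.6,-0.4436,-0.2076,-0.0947,-1,0,0,60.6,-0.4436,-0.2076,-0.0947,-1,0,0,60.6,-0.4436,-0.2076,-0.0947,-1], newtons=60)

```text
clock: 3.9
eef_pos: [548.9, 301.3, 339.8]
tool_rot: [0.621, 0.784, -0.0, -0.0]
contact_force: [0.3, -0.1, 0.4]
width: 85.3
```

Run:
```python
from h import *
st=chk()
s=snap('wrist','w1.png')
for k in ['plunger_1_mid','plunger_2_mid','plunger_3_mid','plate_face','seat_low','seat_middle','seat_high','v_block_2','load_716']:
    for d in ctrl.place_of('wrist',k): print(k,round(d['score'],2),c2w(s,d['position'],st).round(1))
import pickle;pickle.dump((s,st),open('w1.pkl','wb'))
```

```text
t 3.9 meas [548.9 301.3 339.8] yaw 1.802 cmd [550. 300. 340.] 1.799 F [ 0.33 -0.12  0.44] w 85.3 q [-0.76  0.53  0.36  1.46 -0.2   1.18 -0.14] zt [-0.001  0.    -1.   ]
plunger_2_mid 0.72 [411.2 191.4  17.2]
plunger_3_mid 0.94 [507.9 218.8  14.3]
plate_face 0.83 [450.8 451.6  47.1]
seat_low 0.95 [647.4 196.9  43.9]
seat_middle 0.87 [627.8 258.6  55.9]
seat_middle 0.54 [535.8 327.3  -1.3]
seat_high 0.7 [616.2 319.4  73.9]
v_block_2 0.6 [3.329e+02 2.962e+02 2.000e-01]
v_block_2 0.46 [445.9 339.5  18.8]
load_716 0.66 [536.7 325.3  -1.2]
```

View pics/w1.png

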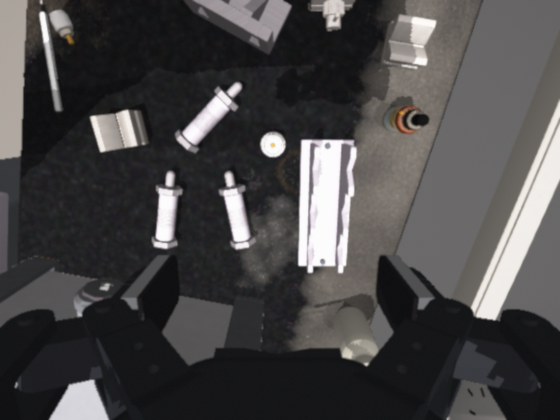

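Run:
```python
import cv2
a=cv2.imread('pics/w1.png')
cv2.imwrite('pics/crop_c.png',cv2.resize(a[130:280,280:370],None,fx=4,fy=4,interpolation=cv2.INTER_CUBIC))
cv2.imwrite('pics/crop_d.png',cv2.resize(a[65:265,140:290],None,fx=4,fy=3,interpolation=cv2.INTER_CUBIC))
```

```text
(no output)
```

View pics/crop_c.png

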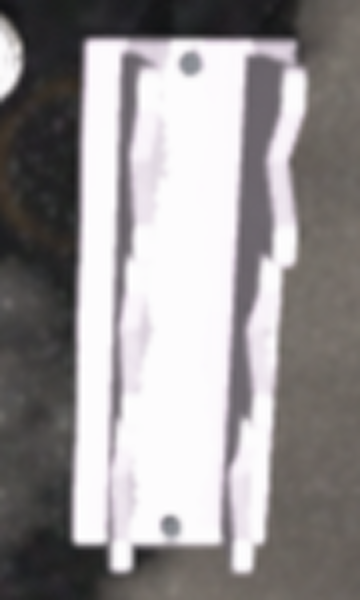

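View pics/crop_d.png

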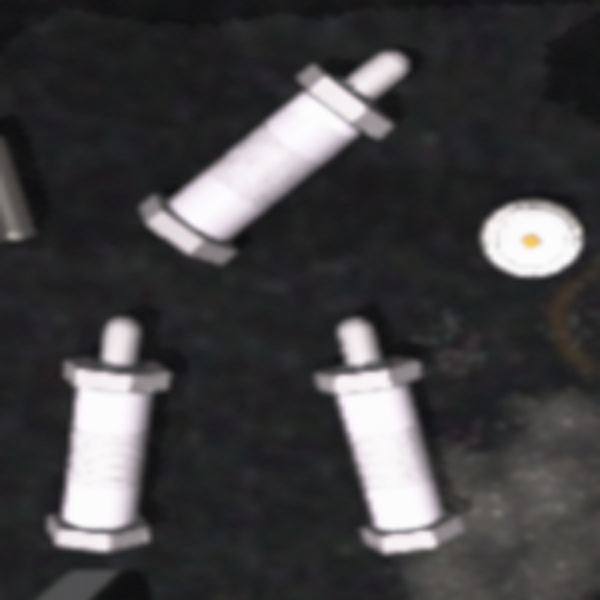

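Run:
```python
from h import *
import pickle
s,st=pickle.load(open('w1.pkl','rb'))
cc=lambda P:[(x/4+280-.4,y/4+130-.4) for x,y in P]
cd=lambda P:[(x/4+140-.4,y/3+65-.4) for x,y in P]
X=pix2z(s,cc([(85,40),(73,543),(264,543),(190,62),(170,525)]),8,st);print(X.round(1).tolist())
e=X[0]-X[1];print(np.linalg.norm(e),'axis x ang',np.arctan2(e[1],e[0])-np.pi/2); e=X[3]-X[4];print('screws',np.linalg.norm(e),np.arctan2(e[1],e[0])-np.pi/2,(X[3]+X[4])/2, 'mid',(X[0]+X[2])/2)
e=X[2]-X[1];print(np.linalg.norm(e),np.arctan2(e[1],e[0]))
for n,P in dict(A=[(400,60),(345,100),(186,230)],B=[(122,322),(118,378),(98,535)],C=[(353,322),(370,378),(412,537)]).items():
    Y=pix2z(s,cd(P),16,st);e=Y[0]-Y[2];print(n,Y.round(1).tolist(),np.linalg.norm(e),np.arctan2(e[1],e[0]))
print('plate top edge')
```

```text
[[572.9, 341.9, 8.0], [614.7, 159.0, 8.0], [685.3, 175.6, 8.0], [609.9, 342.9, 8.0], [648.6, 174.6, 8.0]]
187.5347525980791 axis x ang 0.2248221499895835
screws 172.71915844472 0.22588727126078023 [629.23183973 258.77516359   8.        ] mid [629.09424213 258.72517777   8.        ]
72.5587066310375 0.22995024672006564
A [[477.8, 392.1, 16.0], [463.6, 371.9, 16.0], [421.8, 304.8, 16.0]] 103.70902829161525 1.0013542867158576
B [[406.9, 258.4, 16.0], [409.4, 231.8, 16.0], [413.7, 152.2, 16.0]] 106.41434918503074 1.634298188401597
C [[484.9, 276.6, 16.0], [495.7, 252.1, 16.0], [526.1, 177.7, 16.0]] 107.1656491840848 1.965552281369101
plate top edge
```

Run:
```python
from h import *
row([442.5,338.5,100],1.015)
row([442.5,338.5,16],1.015)
```

```text
ROW 0,0,44.9,0.0619,-0.096,0.24  n>=5
ROW 0,0,0,-0,0,0.084  n>=2
```

Call:
arm_command(increments=[0,0,44.9,0.0619,-0.096,0.24,-1,0,0,44.9,0.0619,-0.096,0.24,-1,0,0,44.9,0.0619,-0.096,0.24,-1,0,0,44.9,0.0619,-0.096,0.24,-1,0,0,44.9,0.0619,-0.096,0.24,-1,0,0,44.9,0.0619,-0.096,0.24,-1,0,0,44.9,0.0619,-0.096,0.24,-1,0,0,44.9,0.0619,-0.096,0.24,-1])

```text
clock: 5.4
eef_pos: [444.7, 338.7, 101.9]
tool_rot: [0.874, 0.486, 0.002, -0.0]
contact_force: [0.2, 0.2, -0.7]
width: 85.3
```

Call:
arm_command(increments=[0,0,0,0,0,0.03,-1,0,0,0,0,0,0.06,-1,0,0,0,0,0,0.075,-1,0,0,0,0,0,0.084,-1,0,0,0,0,0,0.084,-1])

```text
clock: 6.02
eef_pos: [442.8, 338.5, 16.2]
tool_rot: [0.874, 0.486, 0.0, -0.0]
contact_force: [-0.2, -0.3, 0.5]
width: 85.6
```

Run:
```python
from h import *
st=chk(); s=snap('wrist','w2.png')
```

```text
t 6.03 meas [442.8 338.5  16.2] yaw 1.015 cmd [442.5 338.5  16. ] 1.015 F [-0.16 -0.29  0.45] w 85.6 q [-0.9   0.87  0.31  1.93 -0.6   0.43 -0.69] zt [ 0.  0. -1.]
```

View pics/w2.png

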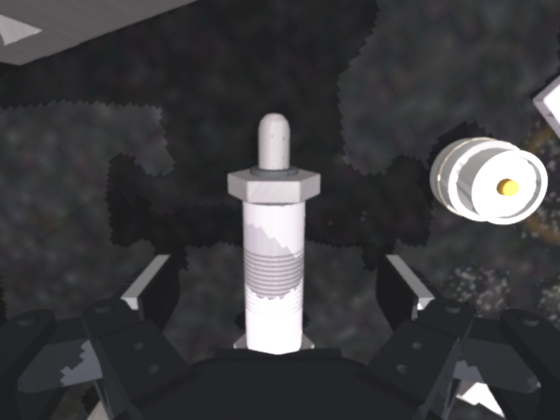

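```bash
cat >> h.py <<'E'
def intool(s,px,z,st):
    X=pix2z(s,px,z,st);A=Ro.from_quat(st['tool_rot']).as_matrix();return ((X-st['eef_pos'])@A).round(1)
E
python3 - <<'E'
from h import *
st=ctrl.state();s=ctrl.snapshot('wrist')
print(intool(s,[(274,113)],16,st),intool(s,[(274,171),(274,199),(274,205)],[32,32,28.5],st))
E
```

```text
[[66.   0.7  0.6]] [[ 46.5   0.8 -15.4]
 [ 36.5   0.7 -15.4]
 [ 33.4   0.7 -11.9]]
```

Call:
arm_command(increments=[0,0,0,0,0,0,1,0,0,0,0,0,0,1,0,0,0,0,0,0,1,0,0,0,0,0,0,1,0,0,0,0,0,0,1,0,0,0,0,0,0,1], newtons=60)

```text
clock: 6.88
eef_pos: [442.4, 338.7, 16.4]
tool_rot: [0.874, 0.486, 0.0, -0.0]
contact_force: [-1.3, -0.6, 5.1]
width: 22.9
```

Run:
```python
from h import *
chk()
row([432.3,378.1,50],1.336)
```

```text
t 6.88 meas [442.4 338.7  16.4] yaw 1.016 cmd [442.5 338.5  16. ] 1.015 F [-1.32 -0.57  5.08] w 22.9 q [-0.9   0.87  0.31  1.93 -0.6   0.43 -0.69] zt [-0.  0. -1.]
ROW 0,0,-18.4,0.0282,-0.0295,-0.034  n>=2
```

Call:
arm_command(increments=[0,0,0,0,0,-0.015,1,0,0,0,0,0,-0.034,1,0,0,-9,0.014,-0.0148,-0.034,1,0,0,-18.4,0.0282,-0.0295,-0.034,1,0,0,-18.4,0.0282,-0.0295,-0.034,1,0,0,-18.4,0.0282,-0.0295,-0.034,1,0,0,-18.4,0.0282,-0.0295,-0.034,1])

```text
clock: 7.75
eef_pos: [432.7, 376.6, 50.0]
tool_rot: [0.786, 0.618, -0.0, 0.001]
contact_force: [-0.4, -0.1, -2.4]
width: 23.4
```

Run:
```python
from h import *
st=chk(); s=snap('wrist','w3.png')
```

```text
t 7.75 meas [432.7 376.6  50. ] yaw 1.334 cmd [432.3 378.   50. ] 1.337 F [-0.39 -0.15 -2.38] w 23.4 q [-0.96  0.82  0.3   1.88 -0.46  0.51 -0.57] zt [ 0.    -0.001 -1.   ]
```

View pics/w3.png

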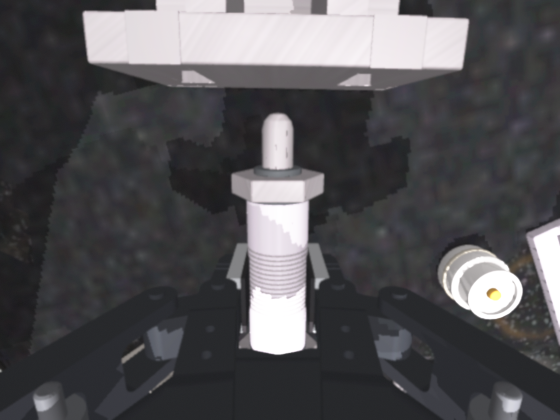

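Run:
```python
from h import *
st=ctrl.state();s=ctrl.snapshot('wrist')
print(intool(s,[(87,62),(466,70)],76,st),intool(s,[(155,86),(445,88)],0,st),intool(s,[(278,113)],50,st))
X=pix2z(s,[(87,62),(466,70)],76,st);print(X.round(1))
```

```text
[[ 79.6 -53.7 -26.1]
 [ 77.4  56.6 -26.1]] [[ 79.5 -61.2  49.9]
 [ 78.7  87.8  50. ]] [[65.4  1.8 -0.1]]
[[399.1 466.8  76. ]
 [505.8 438.8  76. ]]
```

Call:
arm_command(increments=[0,0,1,0.005,0,0,1,0,0,1,0.009,0,0,1,0,0,1,0.011,0,0,1,0,0,1,0.013,0,0,1,0,0,1,0.015,0,0,1,0,0,1,0.017,0,0,1,0,0,1,0.017,0,0,1,0,0,1,0.017,0,0,1])

```text
clock: 8.85
eef_pos: [435.7, 392.9, 49.7]
tool_rot: [0.79, 0.612, -0.001, 0.0]
contact_force: [-1.6, -5.6, -1.5]
width: 23.3
```

Run:
```python
from h import *
c=load();c['p']=(np.array(c['p'])+17*axes(c['yaw'])[:,0]).tolist();c['yaw']-=np.radians(1);json.dump(c,open('cmd.json','w'))
st=chk(); s=snap('wrist','w4.png'); a=axes(c['yaw'])
for i in range(4): print((a.T@ctrl.state()['contact_force']).round(2)); ctrl.snapshot('wrist')
```

```text
t 8.85 meas [435.7 392.9  49.7] yaw 1.318 cmd [436.2 394.6  50. ] 1.319 F [-1.65 -5.58 -1.52] w 23.3 q [-0.98  0.84  0.32  1.84 -0.47  0.54 -0.61] zt [-0.002 -0.002 -1.   ]
[-5.15 -0.34  1.07]
[-4.02 -0.82  0.98]
[-5.44 -0.49  1.13]
[-5.36 -0.78  1.55]
```

View pics/w4.png

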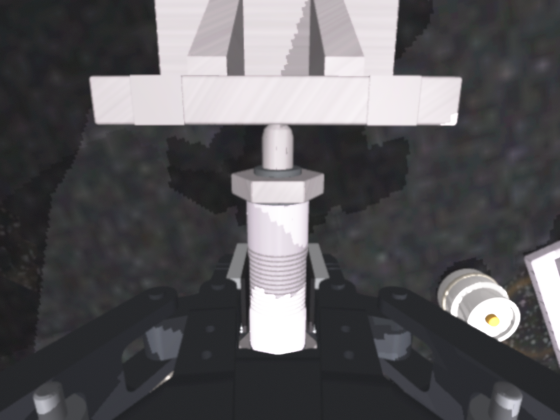

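Call:
arm_command(increments=[0,0,0,0.002,0,0,1,0,0,0,0.004,0,0,1,0,0,0,0.004,0,0,1,0,0,0,0.004,0,0,1])

```text
clock: 9.6
eef_pos: [436.3, 395.6, 49.5]
tool_rot: [0.791, 0.612, -0.002, 0.001]
contact_force: [-1.7, -7.0, -0.7]
width: 23.4
```

Run:
```python
from h import *
c=load();a=axes(c['yaw']);c['p']=(np.array(c['p'])+4*a[:,0]).tolist();json.dump(c,open('cmd.json','w'))
st=chk()
for i in range(4): z=ctrl.state();print((a.T@z['contact_force']).round(2),(a.T@z['eef_pos']).round(1)); ctrl.snapshot('wrist')
```

```text
t 9.6 meas [436.3 395.6  49.5] yaw 1.318 cmd [437.2 398.5  50. ] 1.319 F [-1.67 -7.02 -0.74] w 23.4 q [-0.98  0.84  0.32  1.83 -0.47  0.55 -0.61] zt [-0.003 -0.004 -1.   ]
[-7.22  0.13  0.74] [491.8 324.1 -49.5]
[-7.48 -0.36  0.36] [491.8 324.1 -49.5]
[-8.07 -1.23  0.01] [491.8 324.1 -49.5]
[-8.26 -0.59 -0.35] [491.8 324.1 -49.5]
```

Run:
```python
from h import *
row([430,372,110],1.319)
row([628.5,259.5,110],0.227)
```

```text
ROW 0,0,0,-0.0274,-0.0004,-0.06  n>=2
ROW 0,0,62.6,-0.0596,0.2202,0  n>=6
```

Call:
arm_command(increments=[0,0,0,-0.01,0,0,1,0,0,0,-0.0274,-0.0004,-0.02,1,0,0,0,-0.0274,-0.0004,-0.06,1,0,0,0,-0.0274,-0.0004,-0.06,1])

```text
clock: 10.3
eef_pos: [432.4, 374.3, 113.0]
tool_rot: [0.79, 0.613, 0.004, -0.0]
contact_force: [-0.4, 0.0, -3.0]
width: 23.2
```

Call:
arm_command(increments=[0,0,10,-0.01,0.035,0,1,0,0,20,-0.02,0.073,0,1,0,0,30,-0.03,0.11,0,1,0,0,40,-0.04,0.146,0,1,0,0,50,-0.05,0.183,0,1,0,0,58,-0.056,0.208,0,1,0,0,62.6,-0.0596,0.2202,0,1,0,0,62.6,-0.0596,0.2202,0,1,0,0,62.6,-0.0596,0.2202,0,1])

```text
clock: 11.42
eef_pos: [627.4, 260.6, 109.1]
tool_rot: [0.993, 0.114, -0.001, -0.0]
contact_force: [-0.0, 0.2, -2.5]
width: 23.0
```

Run:
```python
from h import *
st=chk(); s=snap('wrist','w5.png')
import pickle;pickle.dump((s,st),open('w5.pkl','wb'))
s=snap('scene','s5.png');
```

```text
t 11.43 meas [627.4 260.6 109.1] yaw 0.229 cmd [628.5 259.5 110. ] 0.227 F [-0.04  0.16 -2.54] w 23.0 q [-0.78  0.92  0.66  1.55 -0.67  0.91 -1.23] zt [-0.002  0.001 -1.   ]
```

View pics/w5.png

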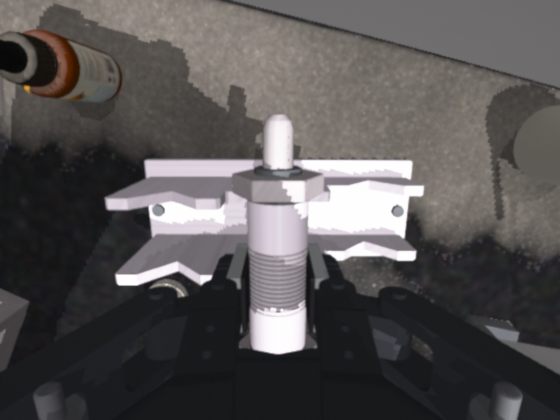

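Run:
```python
from h import *
import pickle
s,st=pickle.load(open('w5.pkl','rb'))
print(intool(s,[(145.5,160),(411.5,161),(158.5,211),(397.5,211)],8,st))
X=pix2z(s,[(158.5,211),(397.5,211)],8,st);print(X,X.mean(0))
```

```text
[[ 37.6 -89.6 101.2]
 [ 36.9  95.7 101. ]
 [  0.6 -84.  101.2]
 [  0.6  89.3 101. ]]
[[608.81276171 342.59900445   8.        ]
 [648.12556683 173.85874084   8.        ]] [628.46916427 258.22887264   8.        ]
```

Run:
```python
from h import *
chk()
row([628.8,258.6,66],0.228)
```

```text
t 11.53 meas [627.5 260.7 109.6] yaw 0.229 cmd [628.5 259.5 110. ] 0.227 F [ 0.49  0.04 -2.27] w 22.9 q [-0.78  0.92  0.66  1.55 -0.67  0.91 -1.24] zt [-0.001  0.001 -1.   ]
ROW 0,0,-0.1,0.0001,0.0009,0.044  n>=1
```

Call:
arm_command(increments=[0,0,0,0.0008,0.0023,0.02,1,0,0,0,0.0008,0.0023,0.035,1,0,0,0,0.0008,0.0023,0.042,1,0,0,0,0.0008,0.0023,0.044,1,0,0,0,0.0008,0.0023,0.044,1])

```text
clock: 12.15
eef_pos: [630.0, 257.3, 66.1]
tool_rot: [0.994, 0.113, 0.0, 0.0]
contact_force: [-0.5, 0.3, -2.7]
width: 23.0
```

Run:
```python
from h import *
c=load();a=axes(0.227);c['p']=(np.array([628.5,259.5,110])+a@[.8,2.3,44]).tolist();c['yaw']=0.227;json.dump(c,open('cmd.json','w'))
chk(); snap('wrist','w6.png');snap('scene','s6.png')
```

```text
t 12.15 meas [630.  257.3  66.1] yaw 0.226 cmd [629.8 257.4  66. ] 0.227 F [-0.48  0.27 -2.69] w 23.0 q [-0.76  0.98  0.62  1.56 -0.71  0.84 -1.2 ] zt [ 0. -0. -1.]
```

View pics/w6.png

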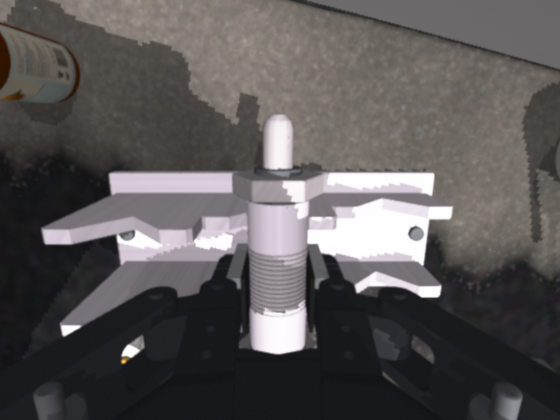

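Call:
arm_command(increments=[0,0,0,-0.0007,-0.0014,0.002,1,0,0,0,-0.0007,-0.0014,0.004,1,0,0,0,-0.0007,-0.0014,0.006,1,0,0,0,-0.0007,-0.0014,0.0075,1,0,0,0,-0.0007,-0.0014,0.0085,1,0,0,0,-0.0007,-0.0014,0.0085,1])

```text
clock: 13.0
eef_pos: [628.9, 259.7, 58.3]
tool_rot: [0.994, 0.113, 0.0, -0.001]
contact_force: [-1.1, 2.3, 5.5]
width: 23.2
```

Run:
```python
from h import *
c=load();a=axes(0.227);c['p']=(np.array(c['p'])+a@[-.7,-1.4,8.5]).tolist();json.dump(c,open('cmd.json','w'))
chk(); snap('scene','s7.png')
```

```text
t 13.0 meas [628.9 259.7  58.3] yaw 0.227 cmd [628.8 258.6  57.5] 0.227 F [-1.15  2.34  5.52] w 23.2 q [-0.76  0.98  0.61  1.57 -0.71  0.82 -1.2 ] zt [ 0.     0.002 -1.   ]
```

View pics/s7.png

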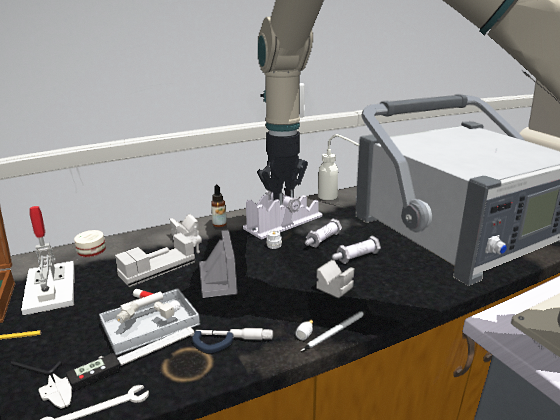

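Call:
arm_command(increments=[0,0,0,0,-0.0015,0,1,0,0,0,0,-0.0015,0.0005,1,0,0,0,0,-0.0015,0.0005,1])

```text
clock: 13.42
eef_pos: [628.8, 260.5, 57.5]
tool_rot: [0.994, 0.113, 0.0, -0.0]
contact_force: [-1.6, 2.2, 5.2]
width: 23.2
```

Run:
```python
from h import *
c=load();a=axes(0.227);c['p']=(np.array(c['p'])+a@[0,-1.5,.5]).tolist();json.dump(c,open('cmd.json','w'))
chk()
```

```text
t 13.43 meas [628.8 260.5  57.5] yaw 0.227 cmd [628.5 260.1  57. ] 0.227 F [-1.56  2.18  5.21] w 23.2 q [-0.76  0.99  0.61  1.57 -0.71  0.82 -1.2 ] zt [ 0.001  0.001 -1.   ]
```

Call:
arm_command(increments=[0,0,0,0,-0.0005,0,0.3,0,0,0,0,-0.0005,0,0,0,0,0,0,-0.0005,0,0,0,0,0,0,-0.0005,0,0])

```text
clock: 13.92
eef_pos: [628.3, 260.3, 56.8]
tool_rot: [0.994, 0.113, -0.0, 0.0]
contact_force: [-0.8, 1.7, 0.1]
width: 42.6
```

Run:
```python
from h import *
c=load();a=axes(0.227);c['p']=(np.array(c['p'])+a@[0,-.5,0]).tolist();json.dump(c,open('cmd.json','w'))
chk(); snap('wrist','w8.png')
```

```text
t 13.93 meas [628.3 260.3  56.8] yaw 0.226 cmd [628.3 260.6  57. ] 0.227 F [-0.8   1.69  0.13] w 42.6 q [-0.76  0.99  0.61  1.57 -0.71  0.82 -1.2 ] zt [-0. -0. -1.]
```

View pics/w8.png

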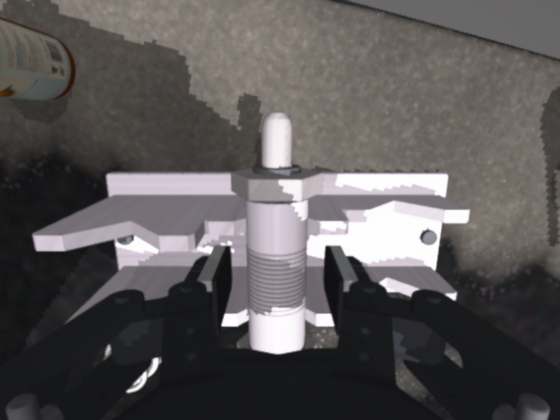

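Run:
```python
from h import *
row([628.3,260.6,120],.227)
row([510,216.3,100],1.963)
row([510,216.3,16],1.963)
```

```text
ROW 0,0,-0,-0,-0,-0.063  n>=2
ROW 0,0,-99.5,-0.1253,0.0165,0.02  n>=10
ROW 0,0,0,-0,0,0.084  n>=2
```

Call:
arm_command(increments=[0,0,0,0,0,-0.025,0,0,0,0,0,0,-0.063,0,0,0,0,0,0,-0.063,0])

```text
clock: 14.35
eef_pos: [630.6, 260.7, 123.3]
tool_rot: [0.994, 0.113, 0.003, -0.0]
contact_force: [-0.4, -0.6, 0.3]
width: 42.9
```

Call:
arm_command(increments=[0,0,-99.5,-0.1253,0.0165,0.02,-1,0,0,-99.5,-0.1253,0.0165,0.02,-1,0,0,-99.5,-0.1253,0.0165,0.02,-1,0,0,-99.5,-0.1253,0.0165,0.02,-1,0,0,-99.5,-0.1253,0.0165,0.02,-1,0,0,-99.5,-0.1253,0.0165,0.02,-1,0,0,-99.5,-0.1253,0.0165,0.02,-1,0,0,-99.5,-0.1253,0.0165,0.02,-1,0,0,-99.5,-0.1253,0.0165,0.02,-1,0,0,-99.5,-0.1253,0.0165,0.02,-1,0,0,-99.5,-0.1253,0.0165,0.02,-1,0,0,-99.5,-0.1253,0.0165,0.02,-1])

```text
clock: 15.85
eef_pos: [509.8, 216.3, 99.8]
tool_rot: [0.556, 0.831, -0.0, -0.0]
contact_force: [0.3, 0.3, -0.6]
width: 85.3
```

Run:
```python
from h import *
c=load()
import shutil
st=chk(); s=snap('wrist','w9.png')
print(intool(s,[(280,210)],16,st))
t=snap('top','t9.png'); a=cv2.imread('pics/t9.png');cv2.imwrite('pics/t9c.png',cv2.resize(a[115:275,225:385],None,fx=3.7,fy=3.7,interpolation=cv2.INTER_CUBIC))
```

```text
t 15.85 meas [509.8 216.3  99.8] yaw 1.961 cmd [510.  216.3  16. ] 1.964 F [ 0.28  0.29 -0.58] w 85.3 q [-0.55  0.7   0.16  1.91 -0.2   0.54  0.13] zt [-0. -0. -1.]
[[ 3.4  2.  83.8]]
```

View pics/w9.png

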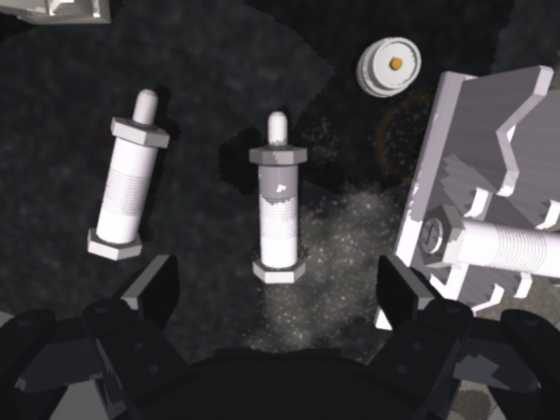

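View pics/t9c.png

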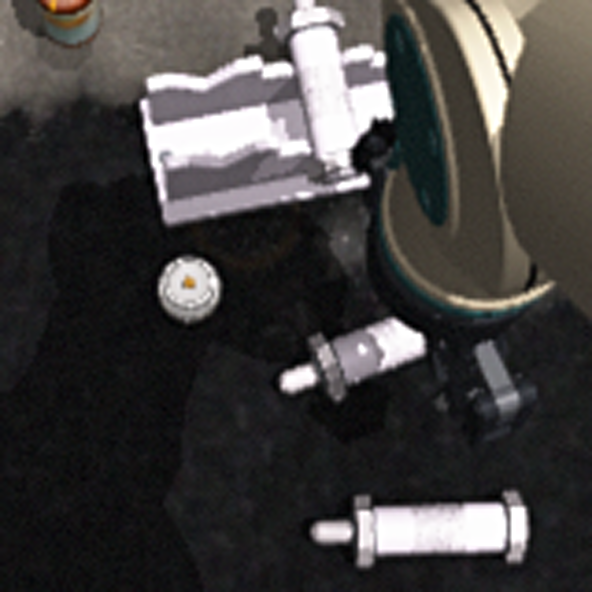

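Run:
```python
from h import *
st=chk(); s=ctrl.snapshot('wrist')
print(intool(s,[(278,112),(278,155),(279,270)],16,st))
```

```text
t 15.95 meas [509.8 216.4  99.9] yaw 1.962 cmd [510.  216.3  16. ] 1.964 F [-0.78  0.26 -0.04] w 85.8 q [-0.55  0.7   0.16  1.91 -0.2   0.54  0.13] zt [-0. -0. -1.]
[[ 66.5   0.7  83.9]
 [ 39.9   0.7  83.9]
 [-40.5   1.4  83.9]]
```

Call:
arm_command(increments=[0,0,0,0,0,0.03,-1,0,0,0,0,0,0.06,-1,0,0,0,0,0,0.075,-1,0,0,0,0,0,0.084,-1,0,0,0,0,0,0.084,-1])

```text
clock: 16.62
eef_pos: [509.9, 216.3, 15.9]
tool_rot: [0.556, 0.831, -0.0, -0.0]
contact_force: [0.5, -0.0, -0.4]
width: 85.4
```

Run:
```python
from h import *
st=chk(); s=snap('wrist','w10.png')
```

```text
t 16.62 meas [509.9 216.3  15.9] yaw 1.963 cmd [510.  216.3  16. ] 1.964 F [ 0.49 -0.03 -0.41] w 85.4 q [-0.52  0.85  0.11  1.94 -0.23  0.37  0.15] zt [-0. -0. -1.]
```

View pics/w10.png

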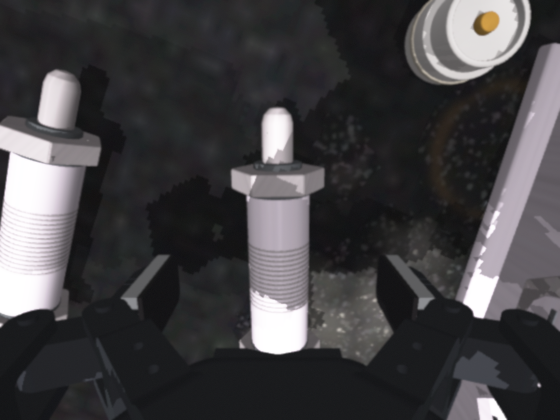

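Call:
arm_command(increments=[0,0,0,0,0,0,1,0,0,0,0,0,0,1,0,0,0,0,0,0,1,0,0,0,0,0,0,1,0,0,0,0,0,0,1,0,0,0,0,0,0,1,0,0,0,0,0,-0.02,1,0,0,0,0,0,-0.06,1,0,0,0,0,0,-0.06,1])

```text
clock: 17.8
eef_pos: [511.6, 217.0, 78.1]
tool_rot: [0.556, 0.831, 0.002, 0.001]
contact_force: [0.6, -0.2, -2.7]
width: 23.1
```

Run:
```python
from h import *
c=load();c['p'][2]+=60;json.dump(c,open('cmd.json','w'))
chk()
row([432.3,378,50],1.319)
```

```text
t 17.8 meas [511.6 217.   78.1] yaw 1.963 cmd [510.  216.3  76. ] 1.964 F [ 0.63 -0.17 -2.69] w 23.1 q [-0.55  0.74  0.15  1.92 -0.21  0.49  0.14] zt [ 0.004  0.002 -1.   ]
ROW 0,0,36.9,0.1791,-0.0099,0.026  n>=4
```

Call:
arm_command(increments=[0,0,10,0.05,-0.003,0,1,0,0,20,0.1,-0.006,0,1,0,0,30,0.145,-0.008,0.01,1,0,0,36.9,0.17,-0.0099,0.02,1,0,0,36.9,0.1791,-0.0099,0.026,1,0,0,36.9,0.1791,-0.0099,0.026,1,0,0,36.9,0.1791,-0.0099,0.026,1])

```text
clock: 18.68
eef_pos: [433.5, 376.1, 50.1]
tool_rot: [0.791, 0.612, -0.0, 0.001]
contact_force: [-0.0, 0.0, -1.6]
width: 22.9
```

Run:
```python
from h import *
st=chk(); s=snap('wrist','w11.png')
a=axes(1.319);print((a.T@st['contact_force']).round(2))
```

```text
t 18.68 meas [433.5 376.1  50.1] yaw 1.318 cmd [432.3 378.   50. ] 1.32 F [-0.01  0.03 -1.59] w 22.9 q [-0.97  0.83  0.34  1.88 -0.51  0.52 -0.54] zt [ 0.001 -0.001 -1.   ]
[ 0.02 -0.02  1.59]
```

View pics/w11.png

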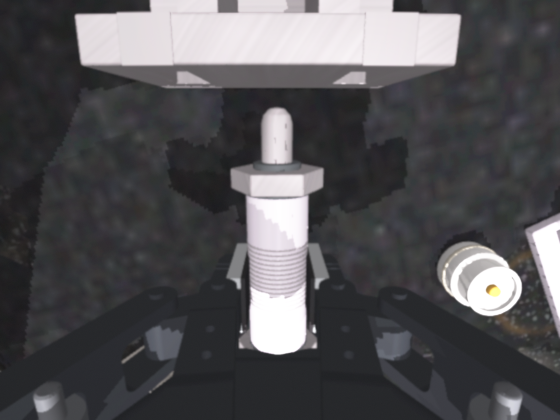

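Call:
arm_command(increments=[0,0,0,0.005,0,0,1,0,0,0,0.009,0,0,1,0,0,0,0.011,0,0,1,0,0,0,0.013,0,0,1,0,0,0,0.015,0,0,1,0,0,0,0.016,0,0,1,0,0,0,0.016,0,0,1,0,0,0,0.016,0,0,1])

```text
clock: 19.73
eef_pos: [436.4, 393.1, 50.0]
tool_rot: [0.79, 0.613, -0.0, 0.0]
contact_force: [0.1, -3.8, -1.8]
width: 23.3
```

```bash
cat >> h.py <<'E'
def press(d):
    c=load();a=axes(c['yaw']);c['p']=(np.array(c['p'])+d*a[:,0]).tolist();json.dump(c,open('cmd.json','w'))
    chk()
    for i in range(4): z=ctrl.state();print((a.T@z['contact_force']).round(2),(a.T@z['eef_pos']).round(1)); ctrl.snapshot('wrist')
E
python3 -c "
from h import *
press(16)"
```

```text
t 19.73 meas [436.4 393.1  50. ] yaw 1.319 cmd [436.3 393.5  50. ] 1.32 F [ 0.1  -3.79 -1.78] w 23.3 q [-0.99  0.84  0.35  1.84 -0.51  0.55 -0.57] zt [ 0. -0. -1.]
[-3.64  1.04  1.78] [489.2 325.  -50. ]
[-4.45  1.93  0.88] [489.3 324.9 -50. ]
[-3.74  1.15  1.17] [489.3 324.9 -50. ]
[-4.74  2.16  2.03] [489.4 324.9 -50. ]
```

Call:
arm_command(increments=[0,0,0,0.002,0,0,1,0,0,0,0.003,0,0,1,0,0,0,0.003,0,0,1])

```text
clock: 20.3
eef_pos: [437.0, 396.2, 49.9]
tool_rot: [0.79, 0.613, -0.0, 0.0]
contact_force: [1.2, -4.5, -0.9]
width: 23.2
```

```bash
python3 -c "
from h import *
press(3)"
```

```text
t 20.3 meas [437.  396.2  49.9] yaw 1.319 cmd [437.  396.4  50. ] 1.32 F [ 1.21 -4.54 -0.87] w 23.2 q [-1.    0.85  0.35  1.83 -0.51  0.55 -0.57] zt [-0.    -0.001 -1.   ]
[-4.1   2.3   0.87] [492.4 324.8 -49.9]
[-4.71  1.91  1.52] [492.3 324.8 -49.9]
[-4.25  2.68  0.9 ] [492.3 324.8 -49.9]
[-4.37  1.8   1.5 ] [492.3 324.8 -49.9]
```

Run:
```python
from h import *
row([430,372,110],1.32)
row([640.7,202.2,105],0.227)
```

```text
ROW 0,0,-0,-0.0254,-0.0007,-0.06  n>=2
ROW 0,0,62.6,-0.1121,0.2463,0.005  n>=6
```

Call:
arm_command(increments=[0,0,0,-0.01,0,0,1,0,0,0,-0.0254,-0.0007,-0.02,1,0,0,0,-0.0254,-0.0007,-0.06,1,0,0,0,-0.0254,-0.0007,-0.06,1])

```text
clock: 21.0
eef_pos: [431.4, 374.5, 112.8]
tool_rot: [0.79, 0.613, 0.004, -0.001]
contact_force: [1.0, 0.1, -2.6]
width: 23.1
```

Call:
arm_command(increments=[0,0,9,-0.016,0.035,0,1,0,0,18,-0.033,0.073,0,1,0,0,27,-0.05,0.11,0,1,0,0,36,-0.067,0.147,0,1,0,0,45,-0.084,0.185,0,1,0,0,54,-0.1,0.22,0,1,0,0,60,-0.109,0.24,0.003,1,0,0,62.6,-0.1121,0.2463,0.005,1,0,0,62.6,-0.1121,0.2463,0.005,1,0,0,62.6,-0.1121,0.2463,0.005,1])

```text
clock: 22.25
eef_pos: [639.5, 203.9, 104.6]
tool_rot: [0.993, 0.114, -0.001, -0.001]
contact_force: [-0.1, -0.6, -2.2]
width: 23.0
```

Run:
```python
from h import *
st=chk(); s=snap('wrist','w12.png')
import pickle;pickle.dump((s,st),open('w12.pkl','wb'))
```

```text
t 22.25 meas [639.5 203.9 104.6] yaw 0.229 cmd [640.7 202.2 105. ] 0.227 F [-0.05 -0.57 -2.2 ] w 23.0 q [-0.71  0.93  0.67  1.58 -0.7   0.89 -1.12] zt [-0.002  0.001 -1.   ]
```

View pics/w12.png

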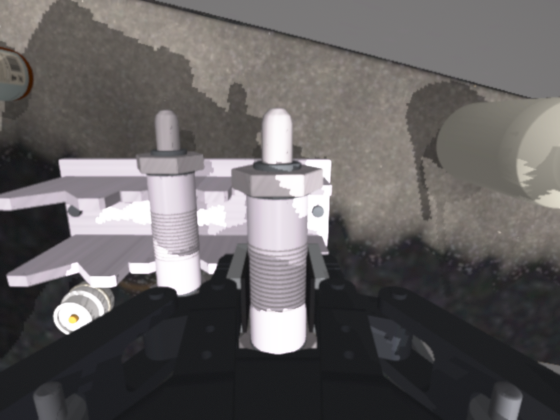

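Run:
```python
from h import *
import pickle
s,st=pickle.load(open('w12.pkl','rb'))
print(intool(s,[(278,110)],st['eef_pos'][2],st))
d=np.array([np.cos(.228),np.sin(.228),0])
X=pix2z(s,[(166.5,111),(176,288)],[57,57],st);print(X, X[0]-66*d)
print(pix2z(s,[(317,211),(75,211)],8,st))
row([640.7,202.2,49],.227)
```

```text
[[68.7  2.4 -0.1]]
[[694.45837699 273.10364252  57.        ]
 [595.33951006 253.2293659   57.        ]] [630.16643043 258.18567994  57.        ]
[[648.08269716 174.92150925   8.        ]
 [608.76945038 343.14160831   8.        ]]
ROW 0,0,0,0,-0,0.056  n>=1
```

Call:
arm_command(increments=[0,0,0,-0.001,0,0.02,1,0,0,0,-0.001,0,0.04,1,0,0,0,-0.001,0,0.052,1,0,0,0,-0.001,0,0.056,1,0,0,0,-0.001,0,0.058,1,0,0,0,-0.001,0,0.06,1,0,0,0,-0.001,0,0.062,1,0,0,0,-0.001,0,0.063,1,0,0,0,-0.001,0,0.064,1,0,0,0,-0.001,0,0.064,1])

```text
clock: 23.55
eef_pos: [639.7, 201.9, 41.0]
tool_rot: [0.994, 0.113, 0.0, -0.0]
contact_force: [-0.7, -0.5, -2.6]
width: 22.8
```

Run:
```python
from h import *
c=load();a=axes(0.227);c['p']=(np.array(c['p'])+a@[-1,0,8]).tolist();json.dump(c,open('cmd.json','w'))
st=chk();print(a.T@st['contact_force']); snap('wrist','w13.png')
```

```text
t 23.55 meas [639.7 201.9  41. ] yaw 0.227 cmd [639.7 201.9  41. ] 0.227 F [-0.65 -0.46 -2.57] w 22.8 q [-0.68  1.    0.62  1.6  -0.76  0.79 -1.08] zt [ 0.  0. -1.]
[-0.73982193  0.29646194  2.56886852]
```

View pics/w13.png

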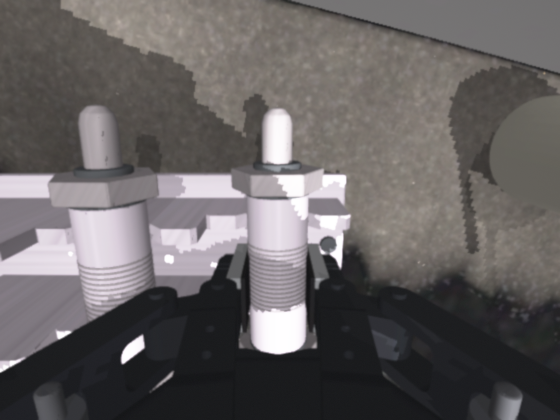

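Call:
arm_command(increments=[0,0,0,0,0,0.001,1,0,0,0,0,0,0.0015,1,0,0,0,0,0,0.0015,1])

```text
clock: 23.98
eef_pos: [639.9, 201.8, 40.4]
tool_rot: [0.994, 0.113, 0.0, -0.0]
contact_force: [-1.7, 0.2, 5.0]
width: 23.0
```

Call:
arm_command(increments=[0,0,0,0,0,0,0.3,0,0,0,0,0,0,0,0,0,0,0,0,0,0,0,0,0,0,0,0,0,0,0,0,0,0,-0.03,0,0,0,0,0,0,-0.079,0,0,0,0,0,0,-0.079,0])

```text
clock: 24.85
eef_pos: [642.6, 201.8, 122.7]
tool_rot: [0.994, 0.113, 0.004, -0.0]
contact_force: [0.6, -0.2, 0.1]
width: 42.5
```

Run:
```python
from h import *
c=load();c['p'][2]+=-1.5+79;json.dump(c,open('cmd.json','w'))
chk()
s=snap('wrist','w14.png')
row([411,194,100],1.63)
row([411,194,16],1.63)
```

```text
t 24.85 meas [642.6 201.8 122.7] yaw 0.227 cmd [639.7 201.9 118.5] 0.227 F [ 0.62 -0.17  0.12] w 42.5 q [-0.72  0.9   0.69  1.57 -0.68  0.91 -1.13] zt [ 0.008  0.001 -1.   ]
ROW 0,0,-80.4,-0.2247,-0.0438,0.0185  n>=8
ROW 0,0,0,-0,0.0001,0.084  n>=2
```

View pics/w14.png

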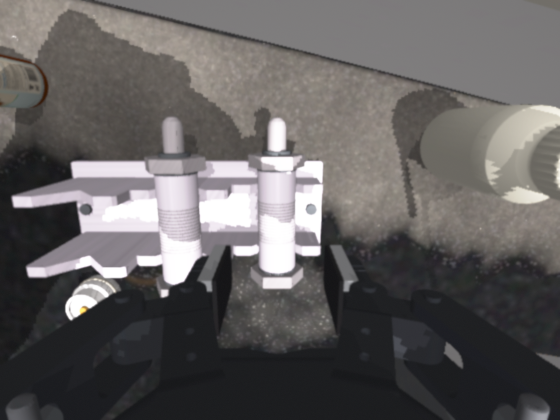

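Both plungers lie level in the low and middle seats. Next, the third plunger.

Call:
arm_command(increments=[0,0,-80.4,-0.2247,-0.0438,0.0185,0,0,0,-80.4,-0.2247,-0.0438,0.0185,0,0,0,-80.4,-0.2247,-0.0438,0.0185,-1,0,0,-80.4,-0.2247,-0.0438,0.0185,-1,0,0,-80.4,-0.2247,-0.0438,0.0185,-1,0,0,-80.4,-0.2247,-0.0438,0.0185,-1,0,0,-80.4,-0.2247,-0.0438,0.0185,-1,0,0,-80.4,-0.2247,-0.0438,0.0185,-1,0,0,-80.4,-0.2247,-0.0438,0.0185,-1,0,0,-80.4,-0.2247,-0.0438,0.0185,-1,0,0,-80.4,-0.2247,-0.0438,0.0185,-1])

```text
clock: 26.28
eef_pos: [410.7, 194.1, 99.8]
tool_rot: [0.686, 0.727, -0.0, -0.0]
contact_force: [0.3, 0.1, 0.2]
width: 85.6
```

Run:
```python
from h import *
st=chk(); s=snap('wrist','w15.png')
```

```text
t 26.27 meas [410.7 194.1  99.8] yaw 1.629 cmd [411. 194.  16.] 1.63 F [0.32 0.14 0.2 ] w 85.6 q [-0.66  0.63  0.23  2.18 -0.38  0.37 -0.06] zt [-0. -0. -1.]
```

View pics/w15.png

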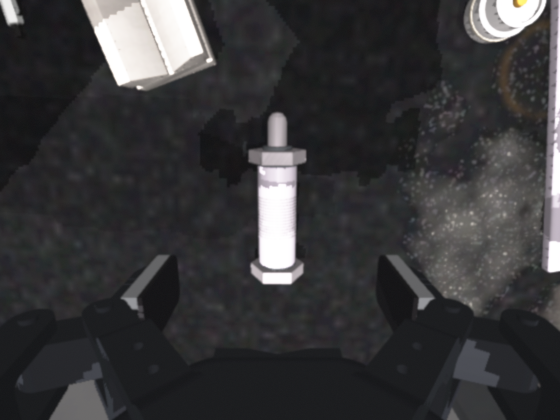

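Call:
arm_command(increments=[0,0,0,0,0,0.02,-1,0,0,0,0,0,0.04,-1,0,0,0,0,0,0.05,-1,0,0,0,0,0,0.05,-1])

```text
clock: 26.82
eef_pos: [410.5, 193.9, 49.6]
tool_rot: [0.686, 0.728, -0.001, -0.0]
contact_force: [0.6, 0.0, 0.2]
width: 85.3
```

```bash
python3 -c "
from h import *
chk()"
```

```text
t 26.82 meas [410.5 193.9  49.6] yaw 1.629 cmd [411. 194.  16.] 1.63 F [0.59 0.04 0.2 ] w 85.3 q [-0.61  0.73  0.16  2.2  -0.44  0.25  0.  ] zt [-0.001 -0.001 -1.   ]
```

Call:
arm_command(increments=[0,0,0,0,0,0.01,-1,0,0,0,0,0,0.015,-1,0,0,0,0,0,0.015,-1])

```text
clock: 27.2
eef_pos: [411.0, 194.2, 35.3]
tool_rot: [0.686, 0.728, 0.0, 0.0]
contact_force: [-0.8, -0.3, 0.4]
width: 85.3
```

```bash
python3 -c "
from h import *
chk()"
```

```text
t 27.2 meas [411.  194.2  35.3] yaw 1.63 cmd [411. 194.  16.] 1.63 F [-0.75 -0.31  0.39] w 85.3 q [-0.65  0.76  0.21  2.2  -0.67  0.24  0.22] zt [ 0. -0. -1.]
```

Call:
arm_command(increments=[0,0,0,0,0,0.006,-1,0,0,0,0,0,0.012,-1,0,0,0,0,0,0.018,-1,0,0,0,0,0,0.018,-1,0,0,0,0,0,0.018,-1])

```text
clock: 27.82
eef_pos: [411.1, 194.3, 17.5]
tool_rot: [0.686, 0.728, 0.0, 0.0]
contact_force: [0.3, 0.3, -0.5]
width: 85.6
```

```bash
python3 -c "
from h import *
chk()"
```

```text
t 27.82 meas [411.1 194.3  17.5] yaw 1.63 cmd [411. 194.  16.] 1.63 F [ 0.32  0.34 -0.54] w 85.6 q [-0.68  0.81  0.26  2.21 -0.94  0.24  0.49] zt [ 0.001  0.001 -1.   ]
```

Call:
arm_command(increments=[0,0,0,0,0,0,1,0,0,0,0,0,0,1,0,0,0,0,0,0,1,0,0,0,0,0,0,1,0,0,0,0,0,0,1,0,0,0,0,0,0,1,0,0,0,0,0,-0.015,1,0,0,0,0,0,-0.03,1,0,0,0,0,0,-0.06,1,0,0,0,0,0,-0.06,1])

```text
clock: 29.08
eef_pos: [411.7, 194.5, 78.0]
tool_rot: [0.686, 0.728, 0.001, 0.001]
contact_force: [0.9, -0.4, -3.0]
width: 23.0
```

Run:
```python
from h import *
c=load();c['p'][2]=77;json.dump(c,open('cmd.json','w'))
chk()
row([431.9,376,50],1.319)
```

```text
t 29.07 meas [411.7 194.5  78. ] yaw 1.631 cmd [411. 194.  77.] 1.63 F [ 0.85 -0.38 -3.02] w 23.0 q [-0.82  0.71  0.47  2.2  -0.83  0.41  0.39] zt [ 0.003  0.001 -1.   ]
ROW 0,0,17.8,0.1804,0.0316,0.027  n>=3
```

Call:
arm_command(increments=[0,0,5,0.045,0.008,0,1,0,0,10,0.09,0.016,0,1,0,0,15,0.135,0.024,0,1,0,0,17.8,0.165,0.0316,0.013,1,0,0,17.8,0.1804,0.0316,0.027,1,0,0,17.8,0.1804,0.0316,0.027,1,0,0,17.8,0.1804,0.0316,0.027,1])

```text
clock: 29.95
eef_pos: [431.9, 373.8, 49.9]
tool_rot: [0.791, 0.612, -0.001, 0.0]
contact_force: [-0.3, -0.7, -1.6]
width: 23.2
```

Run:
```python
from h import *
st=chk(); s=snap('wrist','w16.png')
```

```text
t 29.95 meas [431.9 373.8  49.9] yaw 1.317 cmd [431.9 376.   50. ] 1.32 F [-0.3  -0.72 -1.62] w 23.2 q [-1.16  0.91  0.65  1.89 -0.89  0.66 -0.2 ] zt [-0.001 -0.002 -1.   ]
```

View pics/w16.png

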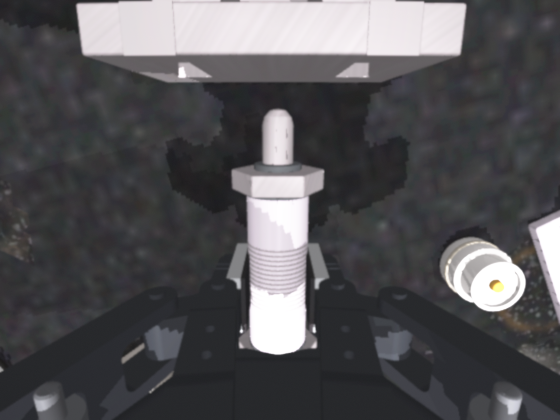

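Call:
arm_command(increments=[0,0,0,0.006,0,0,1,0,0,0,0.01,0,0,1,0,0,0,0.012,0,0,1,0,0,0,0.014,0,0,1,0,0,0,0.016,0,0,1,0,0,0,0.017,0,0,1,0,0,0,0.017,0,0,1,0,0,0,0.017,0,0,1])

```text
clock: 31.0
eef_pos: [435.1, 389.2, 49.6]
tool_rot: [0.791, 0.612, -0.002, 0.001]
contact_force: [-2.3, -7.0, -0.2]
width: 23.0
```

```bash
python3 -c "
from h import *
press(17)"
```

```text
t 31.0 meas [435.1 389.2  49.6] yaw 1.318 cmd [436.1 392.5  50. ] 1.32 F [-2.32 -7.02 -0.24] w 23.0 q [-1.17  0.93  0.66  1.85 -0.88  0.69 -0.24] zt [-0.002 -0.005 -1.   ]
[-7.38 -0.5   0.24] [485.1 324.7 -49.6]
[-8.63 -0.47 -0.73] [485.1 324.8 -49.6]
[-6.81 -0.69 -0.36] [485.1 324.7 -49.6]
[-8.83 -0.18 -0.23] [485.1 324.7 -49.6]
```

Call:
arm_command(increments=[0,0,0,0.002,0,0,1,0,0,0,0.004,0,0,1,0,0,0,0.004,0,0,1])

```text
clock: 31.58
eef_pos: [435.7, 391.3, 49.4]
tool_rot: [0.791, 0.612, -0.004, 0.002]
contact_force: [-3.3, -10.9, 1.3]
width: 23.4
```

```bash
python3 -c "
from h import *
press(4)
snap('wrist','w17.png')"
```

```text
t 31.57 meas [435.7 391.3  49.4] yaw 1.317 cmd [437.1 396.3  50. ] 1.32 F [ -3.31 -10.93   1.34] w 23.4 q [-1.18  0.93  0.67  1.85 -0.87  0.7  -0.24] zt [-0.004 -0.007 -1.   ]
[-11.41  -0.49  -1.34] [487.3 324.7 -49.4]
[-11.13  -0.34  -1.09] [487.3 324.7 -49.4]
[-10.48  -0.55  -1.21] [487.2 324.7 -49.4]
[-10.89  -1.3   -1.39] [487.2 324.7 -49.4]
```

Run:
```python
from h import *
row([430,372,125],1.32)
row([614,318.4,125],0.227)
row([614,318.4,86],0.227)
```

```text
ROW 0,0,-0,-0.0253,-0.0008,-0.075  n>=2
ROW 0,0,62.6,-0.0062,0.1915,0  n>=6
ROW 0,0,0,0,0,0.039  n>=1
```

Call:
arm_command(increments=[0,0,0,-0.01,0,0,1,0,0,0,-0.0253,-0.0008,-0.02,1,0,0,0,-0.0253,-0.0008,-0.075,1,0,0,0,-0.0253,-0.0008,-0.075,1])

```text
clock: 32.33
eef_pos: [432.7, 373.6, 128.7]
tool_rot: [0.79, 0.613, 0.004, -0.0]
contact_force: [0.9, 1.6, -3.4]
width: 23.1
```

Call:
arm_command(increments=[0,0,10,-0.001,0.03,0,1,0,0,20,-0.002,0.06,0,1,0,0,30,-0.003,0.09,0,1,0,0,40,-0.004,0.12,0,1,0,0,50,-0.005,0.15,0,1,0,0,58,-0.006,0.18,0,1,0,0,62.6,-0.0062,0.1915,0,1,0,0,62.6,-0.0062,0.1915,0,1,0,0,62.6,-0.0062,0.1915,0,1])

```text
clock: 33.45
eef_pos: [612.7, 319.1, 124.1]
tool_rot: [0.993, 0.114, -0.001, -0.0]
contact_force: [-0.6, 0.4, -2.1]
width: 23.1
```

Call:
arm_command(increments=[0,0,0,0,0,0.02,1,0,0,0,0,0,0.035,1,0,0,0,0,0,0.039,1,0,0,0,0,0,0.039,1])

```text
clock: 33.95
eef_pos: [613.6, 318.3, 85.4]
tool_rot: [0.994, 0.113, -0.0, 0.0]
contact_force: [0.3, 0.3, -2.4]
width: 23.3
```

Run:
```python
from h import *
st=chk(); s=snap('wrist','w18.png')
import pickle;pickle.dump((s,st),open('w18.pkl','wb'))
```

```text
t 33.95 meas [613.6 318.3  85.4] yaw 0.227 cmd [614.  318.4  86. ] 0.227 F [ 0.31  0.28 -2.43] w 23.3 q [-0.98  1.09  0.97  1.53 -0.99  1.07 -1.11] zt [-0.001 -0.001 -1.   ]
```

View pics/w18.png

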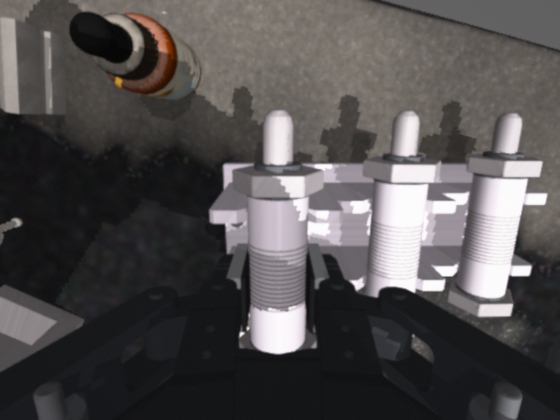

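Call:
arm_command(increments=[0,0,0,0,0,0.003,1,0,0,0,0,0,0.005,1,0,0,0,0,0,0.007,1,0,0,0,0,0,0.0085,1,0,0,0,0,0,0.0095,1,0,0,0,0,0,0.0095,1])

```text
clock: 34.75
eef_pos: [613.8, 318.4, 76.4]
tool_rot: [0.994, 0.113, -0.0, 0.0]
contact_force: [1.3, 0.6, -2.6]
width: 23.0
```

Call:
arm_command(increments=[0,0,0,0,0,0.001,1,0,0,0,0,0,0.0015,1,0,0,0,0,0,0.0015,1])

```text
clock: 35.12
eef_pos: [614.0, 318.8, 75.4]
tool_rot: [0.994, 0.113, 0.0, -0.0]
contact_force: [-0.7, 0.3, 0.5]
width: 23.0
```

Call:
arm_command(increments=[0,0,0,0,0,0.0005,1,0,0,0,0,0,0.0005,1,0,0,0,0,0,0.0005,0.3,0,0,0,0,0,0.0005,0,0,0,0,0,0,0.0005,0,0,0,0,0,0,0.0005,0,0,0,0,0,0,-0.03,0,0,0,0,0,0,-0.09,0,0,0,0,0,0,-0.09,0,0,0,0,-0.05,0,-0.12,0,0,0,0,-0.05,0,-0.12,0,0,0,0,-0.05,0,-0.12,0])

```text
clock: 36.62
eef_pos: [565.2, 307.8, 194.6]
tool_rot: [0.994, 0.113, 0.0, -0.0]
contact_force: [0.5, 0.3, -0.7]
width: 42.8
```

Run:
```python
from h import *
st=chk(); s=snap('wrist','w19.png'); t=snap('top','t19.png');snap('scene','s19.png')
d=np.array([np.cos(.228),np.sin(.228),0])
for k in ['plunger_1_mid','seat_low','seat_middle','seat_high','v_block_2','load_716']:
  for n,ss in [('wrist',s),('top',t)]:
    for e in ctrl.place_of(n,k): print(n,k,round(e['score'],2),c2w(ss,e['position'],st).round(0))
a=cv2.imread('pics/t19.png');cv2.imwrite('pics/t19c.png',cv2.resize(a[95:215,235:395],None,fx=4,fy=4,interpolation=cv2.INTER_CUBIC))
```

```text
t 36.62 meas [565.2 307.8 194.6] yaw 0.227 cmd [614.  318.4  86. ] 0.227 F [ 0.54  0.27 -0.67] w 42.8 q [-1.08  0.92  1.07  1.61 -0.87  1.16 -1.14] zt [ 0.  0. -1.]
wrist plunger_1_mid 0.96 [632. 262.  57.]
top seat_low 0.59 [643. 204.  40.]
top seat_middle 0.86 [628. 259.  61.]
wrist seat_high 0.42 [618. 314.  76.]
top seat_high 0.25 [642. 201.  40.]
top v_block_2 0.49 [334. 304.  -0.]
wrist load_716 0.84 [537. 326.  -1.]
```

View pics/w19.png

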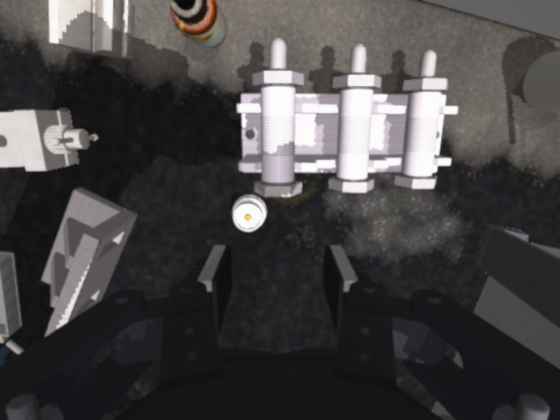

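View pics/s19.png

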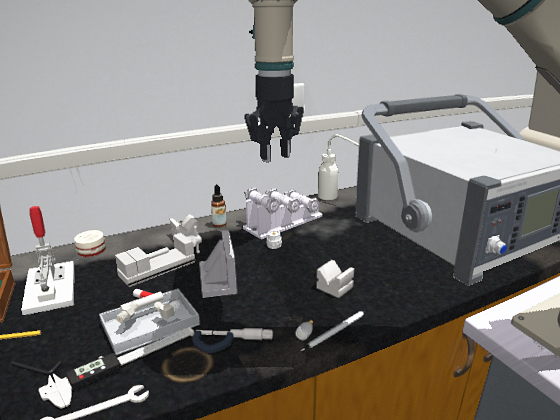

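Run:
```python
from h import *
st=ctrl.state(); s=ctrl.snapshot('wrist')
d=np.array([np.cos(.228),np.sin(.228),0]);M=np.array([628.5,260.0,57])
y=np.array([-d[1],d[0],0])
for n,z,a,b,k in [('high',74,(278.5,39),(278,194),1),('mid',57,(359,45),(351.5,192),0),('low',40,(429.5,51),(415.5,188),-1)]:
    seat=M+60*k*y+[0,0,17*k]
    X=pix2z(s,[a,b],[z,z],st); e=X[0]-X[1]
    print(n,'mid from nose rel seat (along,across)',((X[0]-66*d-seat)@d).round(1),((X[0]-66*d-seat)@y).round(1),'len',np.linalg.norm(e).round(1),'yaw err',np.arctan2(e[1],e[0])-.228)
print(pix2z(s,[(249.5,133),(437.5,133)],8,st))
```

```text
high mid from nose rel seat (along,across) 1.6 -2.9 len 110.1 yaw err -0.004249214796305079
mid mid from nose rel seat (along,across) 1.2 -2.8 len 111.9 yaw err 0.004168819017527359
low mid from nose rel seat (along,across) 0.4 -3.4 len 111.4 yaw err 0.0015432423750598723
[[610.45680132 341.99722077   8.        ]
 [650.40315518 170.03603628   8.        ]]
```

```bash
python3 -c "
from h import *
print(ctrl.finish_job())"
```

```text
the job is handed in; nothing more can be done
None
```

I pressed each plunger against the angle plate, then laid all three in the rack by stiffness, and handed the job in at about 37 s of the 72 s allowed.

| Plunger (where it lay at the start) | Force against the plate | Change on pressing further | Spring | Step |
|---|---|---|---|---|
| Beside the plate | 5.3 N, then 7.7 N | about 0.9 N per mm | medium | middle |
| Nearest the rack | about 4.1 N, then 4.4 N | small; see below | soft | lowest |
| Nearest the robot | about 8 N, then 11 N | about 1.4 N per mm | stiff | highest |

**Checks after the last release:**
- In the wrist picture, all three lie in their notches with the hexagons outside the rails. Each middle is within 2 mm of its seat along the axis, and the yaw error is below 0.005 rad.
- The arm was clear of everything. The load showed no displacement beyond a few mm when located again. So did the V-block, though its last fix was low-scored (0.49).

**Disagreements:**
- All three middles read about 3 mm off sideways by the same amount. I put that down to camera calibration, because the notches centre the body.
- The soft and stiff plungers' slopes were noisy. The soft one rose only about 0.3 N over 3 mm, where 1.2 N was expected. The stiff one gave 1.4 N per mm instead of 1.8. The force levels separate the three clearly, so I did not press further.

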